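# Hold a cradle panel on the pin jig

## Robot

A 6-joint arm with a two-finger parallel gripper is mounted at the origin on the work surface. World frame = base frame: x ahead of the robot, y to its left, z up, the work surface at z = 0. Lengths are in m, angles in rad, forces in N, time in s.
With the tool pointing down it reaches from about 0.425 to 0.95 m from the base axis. Payload 3.5 kg.
Tool frame: the origin (TCP) lies on the centre line of the jaws, within the pads' length; the fingertips stand 8 mm ahead of it and the grasp point (between the pads) lies 11 mm behind it; z points along the fingers, y is the line along which they close (so a half turn about z gives the same grasp; the last joint's range is limited). The gripper opens to 85 mm and grips with 20 to 120 N. Pads are 22 mm wide; open, the fingers measure 114 mm over their backs; the gripper's body (76 mm by 85 mm) begins 54 mm behind the grasp point. The pads swing forward as they close: fully open they stand 13 mm farther back than shut.
Start: joints at [-1.461, 0.286, 1.577, -0, 1.279, -0.15], TCP at [0.173, -0.652, 0.239] pointing down, gripper open.
Joint ranges: [-2.77, 2.77], [-0.9, 2.22], [0.21, 2.48], [-1.53, 4.67], [0.24, 2.81], [-2.84, 2.84]. Speed limits (rad/s): [2.79, 2.79, 3.14, 3.14, 3.14, 3.14].

## Interface

Orientations are given as a unit quaternion [x, y, z, w].
In Python, from plant import ctrl gives the robot as it stands. The module is installed in compiled form; this text tells all that it offers.
- The arm moves only by the tool send_rows, never from a script. Its argument "steps" is a list of rows, each a list of 5 numbers: the shift along the tool's x, y, z in m, then the turn about the tool's z in degrees, then the opening, from -1 (shut) to 1 (fully open). A call has 1 to 12 rows; each row is the pose to reach, as a shift and turn from the pose commanded when the call began, along the tool's axes at that moment; what a row does not reach only later rows make up. A row lasts 1/10 s, in which the tool goes at most 50 mm and 8.59 degrees, less where a joint would pass 70% of its speed; a pose out of reach is approached as far as the arm can. A call with a gripper value outside its range is refused whole. The fingers move at their own pace and stop on an object; "squeeze" is the grip in N (left out, the last holds). Time passes only in rows, so rows that repeat a pose let the fingers close. It gives the time, the measured TCP pose, the force, the opening and the grip force at its end, in the units of the state.
- ctrl.get_state(): the state, without advancing time (a new reading comes with each control period).
- ctrl.read_camera(name): name is "scene" or "top"; returns the picture (400x640x3 uint8, red, green, blue); there is no depth.
- ctrl.calibration(name): a dict with "intrinsics" (3x3 intrinsics, pixels), "extrinsics" (4x4, takes a point from world to camera coordinates). Camera axes: x right, y up, looking along -z (the intrinsics and any distortion apply to the point x, -y, -z); pixel columns grow to the right and rows downward; lengths in m; the calibration is good to about 2 mm. A picture is of the moment at which its call begins. calibration takes no time and is no camera call.
- ctrl.sign_off(): hands the job in; it is judged then, once.
The state is a dict: "time": time; "qpos": joint angles; "dq": joint speeds; "joint_efforts": joint torques, N m; "eef_pos": TCP position; "tcp_rot": TCP orientation; "contact_force": force on the tool from outside, world axes, zero at the start; "wrist_torque": the same for the moment, N m; "opening": opening from 0.0 (shut) to 1.0 (fully open); "finger_force": force on a finger pad.
Only numpy, scipy, OpenCV 4.12 (cv2) and the standard library are available. Lean on these libraries where they do the work, as an engineer would, in place of code of your own. Each camera call takes 0.05 s, during which the arm holds its last target. There are 200 camera calls.

## Task

Pick up the rust-red panel (the batten on it is the grip), lower it without dropping it over the two steel pins of the blue jig until it lies flush on the sprung dark wooden seat, then press it down until the pointer stands in the green band of the scale, and hold it steadily there, never pushing into the red. You are the third hand for a colleague who will fasten the panel, so finish while still pressing: do not let up at the end. Leave the tin, nail box, glue bottle and screwdriver alone.

Things in the scene. Friction and masses are not known exactly. Their poses are not given: they have to be found in the camera images.
- panel: Loose rust-red panel, 180 (x) x 120 (y) x 10 mm thick, about 0.15 to 0.31 kg, lying flat batten up. A pale wooden batten, 104 (x) x 24 (y) x 35 mm tall, is glued along x on the middle of its top (batten top 45 mm above the underside). Two through holes of 16 mm diameter at x = +72 and -72 mm, y = 0. Origin: centre of the underside; z up. It may go on either way round (half a turn is the same).
- jig: Blue jig screwed to the table; base plate 300 (x) x 150 (y) x 15 mm. Origin: centre of the base's underside, on the table. A dark wooden seat on springs sits over its middle. At its +x end (128 mm from the centre) stands a white scale post 50 mm wide, top 73 mm above the table, with a green band and, below it, a red one; a black pointer fixed to the seat runs down in front of it.
- seat_top (a point): Centre of the top face of the jig's sprung dark wooden seat (170 (x) x 110 (y) mm, 15 mm thick), 75 mm above the table when unloaded; it goes down with the seat. Axes as the jig's, z up. Two upright steel pins stand on the seat at x = +72 and -72 mm, y = 0: 10 mm diameter, 20 mm tall, the top 8 mm tapered to 4 mm diameter; they move with the seat.
- seat (a joint): How far the sprung seat is pressed down, in m: 0 = up, 0.025 = bottomed. A load of about 3 N starts it moving, then 0.9 N per mm more (panel weight included). Pointer in the green band: 0.009 to 0.017 (about 11 to 18 N); red begins at 0.020.
- tin: Bystander: loose paint tin, yellow with a red stripe, diameter 93 mm, 102 mm tall; origin at the centre of its underside.
- nail_box: Bystander: yellow box of nails, 72 (x) x 102 (y) x 60 mm tall; origin at the centre of its underside.
- glue: Bystander: upright white glue bottle with a green label and an orange cap, diameter 60 mm, 150 mm tall; origin at the centre of its underside.
- screwdriver: Bystander: screwdriver with a red handle, 150 mm long, lying along its x axis; origin under its middle.
Mind the look-alikes: they are no part of the job. Several things look just like the panel: the one meant starts nearest to the robot's base.

How it is judged:
By the outcome, as a careful person would: the job done as asked, in the order asked, and still so for the second after the job is handed in, while the arm keeps its last pose, push and grip.
It also fails if it takes over 43 s, if anything falls off the work surface, if the arm or the gripper's body presses on something with over 40 N, if the wrist force passes 120 N, or if a joint passes its speed limit or range.

## Working session

There is one attempt and no reset: what is moved stays moved. The work goes in short steps, Python scripts to look and compute and a tool call to move; the robot and the scene stay as the last step left them, time stands still between calls to the robot, and variables do not carry over. Pictures are saved under pics/ and viewed, at most 10 in all, crops included, and the job is handed in when it is done.

Besides the shell and the picture viewer there is one more tool, called after "Emit:" as name(argument=value, ...), one argument or row to a line, values as JSON. send_rows: Moves the arm, as the interface text tells. Its arguments: {"type":"object","properties":{"steps":{"type":"array","items":{"type":"array","items":{"type":"number"}}},"squeeze":{"type":"number"}},"required":["steps"]}

```bash
mkdir -p pics
cat > h.py <<'E'
import numpy as np, cv2
from plant import ctrl
def cal(n):
    c=ctrl.calibration(n); return np.array(c["intrinsics"]),np.array(c["extrinsics"]),c
def ray(n,u,v):
    K,E,_=cal(n); d=np.linalg.inv(K)@[u,v,1]; d=d*[1,-1,-1]
    R,t=E[:3,:3],E[:3,3]; return -R.T@t, R.T@d
def onz(n,u,v,z):
    o,d=ray(n,u,v); return o+d*(z-o[2])/d[2]
def px(n,p):
    K,E,_=cal(n); c=E[:3,:3]@p+E[:3,3]; q=K@(c*[1,-1,-1]); return q[:2]/q[2]
def snap(n,f):
    im=cv2.cvtColor(np.array(ctrl.read_camera(n)),cv2.COLOR_RGB2BGR); cv2.imwrite("pics/"+f,im); return im
E
python3 - <<'E'
from h import *
for n in("scene","top"):
    snap(n,n+"0.png"); K,E,c=cal(n); print(n,c.keys(),K.round(1).tolist(),ray(n,320,200))
print(ctrl.get_state())
E
```

```text
scene dict_keys(['intrinsics', 'extrinsics']) [[428.0, 0.0, 315.9], [0.0, 428.0, 198.2], [0.0, 0.0, 1.0]] (array([1.55922874, 0.48367837, 1.07654053]), array([-0.65633553, -0.31801177, -0.68425397]))
top dict_keys(['intrinsics', 'extrinsics']) [[365.4, 0.0, 320.3], [0.0, 365.4, 195.6], [0.0, 0.0, 1.0]] (array([0.41979391, 0.03777199, 1.28830343]), array([ 0.1151159 , -0.01391675, -0.99332733]))
{'time': 0.1, 'qpos': array([-1.46102072e+00,  2.87109621e-01,  1.57804287e+00,  4.33337198e-05,
        1.27862317e+00, -1.50008554e-01]), 'dq': array([-0.00016431, -0.00292856, -0.00276883, -0.00050039,  0.00122569,
        0.00151539]), 'joint_efforts': array([ 1.44919231e-03, -4.07293189e+01, -2.93698722e+01, -8.90273463e-05,
        3.40022314e-03,  1.86582406e-05]), 'eef_pos': array([ 0.1733565 , -0.65175329,  0.23805715]), 'tcp_rot': array([ 9.91576099e-01,  1.29520843e-01,  4.26932901e-05, -1.09086373e-03]), 'contact_force': array([-0.62950519,  0.64936327,  1.59569417]), 'wrist_torque': array([0.05627495, 0.05459297, 0.0017055 ]), 'finger_force': 0.0, 'opening': 0.9969665266703986}
```

View pics/scene0.png

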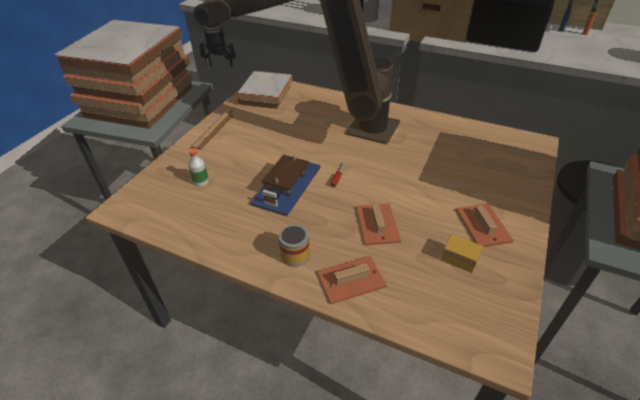

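View pics/top0.png

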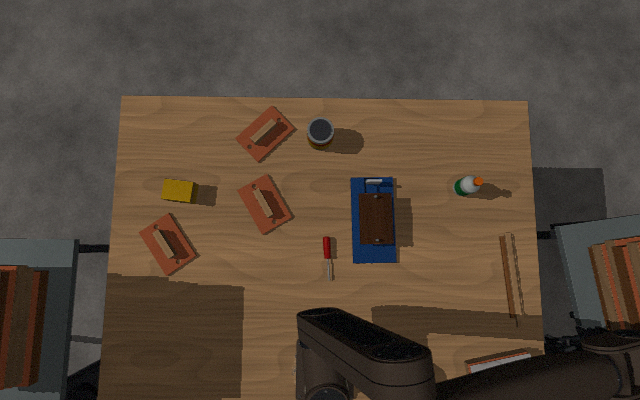

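The scene view shows three look-alike panels (top-view pixels (265,133), (266,204), (168,244)), the jig at (374,220), the tin at (320,131), the box at (179,191), the glue at (467,185) and the screwdriver at (328,257). Next I measure the candidates and the jig.

Run:
```python
from h import *
im=cv2.imread("pics/top0.png"); hsv=cv2.cvtColor(im,cv2.COLOR_BGR2HSV)
print("base px",px("top",np.zeros(3)))
for (u,v) in((265,133),(266,204),(168,244)): print(u,v,[hsv[v+dv,u+du].tolist() for du,dv in((-15,5),(15,-5),(0,0))])
m=cv2.inRange(hsv,(3,140,90),(11,255,255)); m[:, :120]=0; m[:,310:]=0; m[300:]=0
m=cv2.morphologyEx(m,cv2.MORPH_CLOSE,np.ones((9,9)))
for c in cv2.findContours(m,0,2)[0]:
    if cv2.contourArea(c)<800: continue
    h=cv2.convexHull(c)
    P=np.array([onz("top",*p[0],.010)[:2] for p in h],np.float32)
    r=cv2.minAreaRect(P); ctr=np.array(r[0]); b=cv2.boxPoints(r)
    e=[b[1]-b[0],b[2]-b[1]]; L=max(e,key=np.linalg.norm)
    print("panel",px("top",np.r_[ctr,.01]).round(),ctr,np.linalg.norm(ctr),sorted(r[1]),np.degrees(np.arctan2(L[1],L[0]))%180)
m=cv2.inRange(hsv,(100,120,30),(125,255,255)); m[:,:345]=0;m[:,402:]=0; m[:170]=0;m[270:]=0
ys,xs=np.nonzero(m); P=np.array([onz("top",x,y,.015)[:2] for x,y in zip(xs,ys)],np.float32); r=cv2.minAreaRect(P); print("jig",r)
a=cv2.resize(im[165:275,335:415],None,fx=5,fy=5,interpolation=2); b=cv2.resize(im[165:245,225:305],None,fx=4.9,fy=5,interpolation=2)
b=cv2.copyMakeBorder(b,0,550-b.shape[0],0,0,0)
cv2.imwrite("pics/crop1.png",np.hstack([a,b]))
```

```text
base px [324.6130708  368.67066604]
265 133 [[14, 131, 111], [8, 185, 69], [16, 143, 57]]
266 204 [[8, 173, 124], [10, 168, 109], [15, 121, 124]]
168 244 [[9, 176, 120], [8, 169, 121], [18, 135, 34]]
panel [167. 244.] [0.41148233 0.54712808] 0.6845924690482549 [0.11994031071662903, 0.18116992712020874] 35.31908
panel [264. 203.] [0.55416995 0.21733201] 0.5952625784292902 [0.11987361311912537, 0.18137039244174957] 30.891546
panel [264. 133.] [0.80936813 0.22289546] 0.8394993513677522 [0.12031011283397675, 0.18036943674087524] 134.26825
jig ((0.5022557973861694, -0.16435350477695465), (0.29756078124046326, 0.14821170270442963), 1.4190518856048584)
```

View pics/crop1.png

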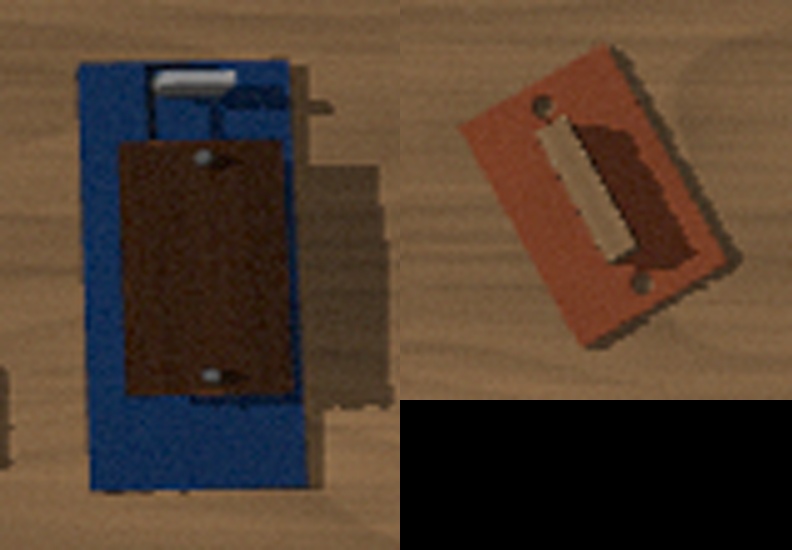

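The crop shows the panel at top pixel (264,203) batten up, with holes at about (254,186) and (274,222). The jig's pins are at about (375.6,196.4) and (377.2,240), with the scale post at the top (+x). The candidates are the panels at (264,203), range 0.595 m, (168,244), 0.685 m, and (264,133), 0.839 m. The one nearest the base is (264,203), so I choose that.

Run:
```python
from h import *
im=cv2.imread("pics/top0.png"); hsv=cv2.cvtColor(im,cv2.COLOR_BGR2HSV)
# seat: dark brown
m=cv2.inRange(hsv,(0,90,15),(20,255,75)); m[:,:350]=0;m[:,396:]=0;m[:188]=0;m[249:]=0
m=cv2.morphologyEx(m,cv2.MORPH_CLOSE,np.ones((5,5)));m=cv2.morphologyEx(m,cv2.MORPH_OPEN,np.ones((5,5)))
c=max(cv2.findContours(m,0,2)[0],key=cv2.contourArea)
P=np.array([onz("top",*p[0],.075)[:2] for p in c],np.float32); print("seat",cv2.minAreaRect(P))
a=onz("top",375.6,196.2,.091)[:2];b=onz("top",377.2,240,.091)[:2];print("pins",a,b,(a+b)/2,np.linalg.norm(a-b),np.degrees(np.arctan2(*(a-b)[::-1])))
a=onz("top",254.2,186,.008)[:2];b=onz("top",274.4,221.6,.008)[:2];print("holes",(a+b)/2,np.linalg.norm(a-b),np.degrees(np.arctan2(*(a-b)[::-1])))
# batten top
m=cv2.inRange(hsv,(12,50,95),(25,150,255))[180:230,245:285]; m=cv2.morphologyEx(m,cv2.MORPH_OPEN,np.ones((3,3)))
for c in cv2.findContours(m,0,2)[0]:
    if 60<cv2.contourArea(c)<400:
        P=np.array([onz("top",*(p[0]+[245,180]),.045)[:2] for p in c],np.float32); print("batten",cv2.minAreaRect(P))
# scene view
im=cv2.imread("pics/scene0.png")
for n,p in(("panel",(.554,.217,.01)),("seat",(.49,-.165,.075))): print(n,px("scene",np.array(p)))
A=cv2.resize(im[145:220,245:325],None,fx=5,fy=5,interpolation=2);B=cv2.resize(im[190:265,340:415],None,fx=5,fy=5,interpolation=2)
cv2.imwrite("pics/crop2.png",np.hstack([A,B]))
from scipy.spatial.transform import Rotation as R
s=ctrl.get_state(); print(R.from_quat(s["tcp_rot"]).as_matrix().round(3))
```

```text
seat ((0.5026047229766846, -0.17074716091156006), (0.16671663522720337, 0.12220808863639832), 0.42158007621765137)
pins [ 0.5729064  -0.16303541] [ 0.42894433 -0.1665551 ] [ 0.50092537 -0.16479525] 0.1440050877930736 1.4005291058094762
holes [0.55328536 0.21573316] 0.14547273373750053 30.669987588108892
batten ((0.4986485242843628, 0.25413188338279724), (0.07231742888689041, 0.040479402989149094), 1.9160614013671875)
batten ((0.5538851618766785, 0.217630073428154), (0.1020018458366394, 0.024417027831077576), 30.800857543945312)
batten ((0.6041561365127563, 0.15980404615402222), (0.05586539953947067, 0.030943529680371284), 1.1437021493911743)
panel [378.14260379 221.83328088]
seat [287.77574571 168.06567415]
[[ 0.966  0.257 -0.   ]
 [ 0.257 -0.966  0.002]
 [ 0.    -0.002 -1.   ]]
```

View pics/crop2.png

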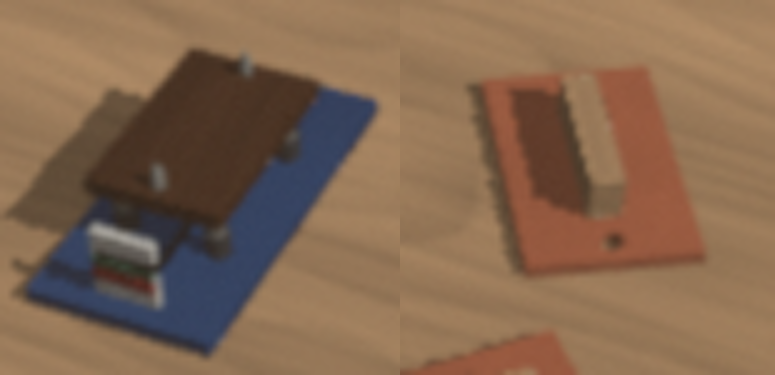

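The scene crop shows the seat with its two pins and the post at the near (+x) end, and the chosen panel with its batten up. Both views agree. Now I approach, starting through a waypoint at a safe radius.

Emit:
send_rows(
  steps=[
    [0.358, -0.269, 0, 0, 1],
    [0.358, -0.269, 0, 0, 1],
    [0.358, -0.269, 0, 0, 1],
    [0.358, -0.269, 0, 0, 1],
    [0.358, -0.269, 0, 0, 1],
    [0.358, -0.269, 0, 0, 1],
    [0.358, -0.269, 0, 0, 1],
    [0.358, -0.269, 0, 0, 1],
    [0.358, -0.269, 0, 0, 1],
    [0.591, -0.741, 0, -15.9, 1],
    [0.591, -0.741, 0, -15.9, 1],
    [0.591, -0.741, 0, -15.9, 1],
  ],
  squeeze=80,
)

```text
time: 1.3
eef_pos: [0.4798, -0.1512, 0.2388]
tcp_rot: [0.964, 0.266, -0.0, -0.0]
contact_force: [0.1, -0.0, -0.0]
opening: 1.003
finger_force: 0.0
```

```bash
cat >> h.py <<'E'
from scipy.spatial.transform import Rotation as R
def st():
    s=ctrl.get_state(); M=R.from_quat(s["tcp_rot"]).as_matrix(); a=np.degrees(np.arctan2(M[1,0],M[0,0]))
    print("t",s["time"],"tcp",s["eef_pos"].round(4),"ang",a.round(2),"F",s["contact_force"].round(1),"T",s["wrist_torque"].round(2),"open",round(float(s["opening"]),3),"ff",s["finger_force"],"q",s["qpos"].round(2)); return s,M,a
def go(p,ang):
    s,M,a=st(); print("shift",(M.T@(np.array(p)-s["eef_pos"])).round(4),"turn",round((a-ang+90)%180-90,2))
E
python3 -c "
from h import *
go((.554,.217,.15),30.8)"
```

```text
t 1.3 tcp [ 0.4798 -0.1512  0.2388] ang 30.9 F [ 0.1 -0.  -0. ] T [-0.01 -0.08 -0.02] open 1.003 ff 0.0 q [-0.51 -0.1   1.99  0.    1.25  0.52]
shift [ 0.2528 -0.2778  0.089 ] turn 0.1
```

Emit:
send_rows(
  steps=[
    [0.25, -0.278, 0.089, 0, 1],
    [0.25, -0.278, 0.089, 0, 1],
    [0.25, -0.278, 0.089, 0, 1],
    [0.25, -0.278, 0.089, 0, 1],
    [0.25, -0.278, 0.089, 0, 1],
    [0.25, -0.278, 0.089, 0, 1],
    [0.25, -0.278, 0.089, 0, 1],
    [0.25, -0.278, 0.089, 0, 1],
    [0.25, -0.278, 0.089, 0, 1],
    [0.25, -0.278, 0.089, 0, 1],
  ],
)

```text
time: 2.3
eef_pos: [0.5518, 0.2139, 0.1494]
tcp_rot: [0.964, 0.266, -0.001, 0.0]
contact_force: [0.1, 0.0, 0.8]
opening: 0.997
finger_force: 0.0
```

```bash
python3 -c "
from h import *
go((.554,.217,.025),30.8)
s,M,a=st()
print(s['dq'])"
```

```text
t 2.3 tcp [0.5518 0.2139 0.1494] ang 30.89 F [0.1 0.  0.8] T [ 0.   -0.    0.03] open 0.997 ff 0.0 q [ 0.2   0.2   1.86 -0.    1.09  1.23]
shift [ 0.0037 -0.0015  0.1244] turn 0.09
t 2.3 tcp [0.5518 0.2139 0.1494] ang 30.89 F [0.1 0.  0.8] T [ 0.   -0.    0.03] open 0.997 ff 0.0 q [ 0.2   0.2   1.86 -0.    1.09  1.23]
[-0.0343932  -0.02337142  0.00692094 -0.00221186  0.00076587 -0.00108183]
```

Emit:
send_rows(
  steps=[
    [0.004, -0.002, 0.045, 0, 1],
    [0.004, -0.002, 0.085, 0, 1],
    [0.004, -0.002, 0.11, 0, 1],
    [0.004, -0.002, 0.124, 0, 1],
    [0.004, -0.002, 0.124, 0, 1],
  ],
)

```text
time: 2.8
eef_pos: [0.5535, 0.2158, 0.0245]
tcp_rot: [0.964, 0.265, -0.002, -0.0]
contact_force: [-0.0, 0.4, 0.2]
opening: 1.005
finger_force: 0.0
```

```bash
python3 -c "
from h import *
go((.554,.217,.025),30.8)"
```

```text
t 2.8 tcp [0.5535 0.2158 0.0245] ang 30.7 F [-0.   0.4  0.2] T [ 0.03  0.   -0.01] open 1.005 ff 0.0 q [ 0.2   0.38  1.9  -0.    0.87  1.24]
shift [ 0.0011 -0.0008 -0.0005] turn -0.1
```

Emit:
send_rows(
  steps=[
    [0.001, -0.001, 0, 0, -1],
    [0.001, -0.001, 0, 0, -1],
    [0.001, -0.001, 0, 0, -1],
    [0.001, -0.001, 0, 0, -1],
    [0.001, -0.001, 0, 0, -1],
    [0.001, -0.001, 0, 0, -1],
    [0.001, -0.001, 0, 0, -1],
    [0.001, -0.001, 0, 0, -1],
  ],
  squeeze=80,
)

```text
time: 3.6
eef_pos: [0.5563, 0.2188, 0.0278]
tcp_rot: [0.964, 0.266, 0.001, 0.0]
contact_force: [0.3, -0.2, 6.1]
opening: 0.266
finger_force: 81.7
```

```bash
python3 -c "
from h import *
st()"
```

```text
t 3.6 tcp [0.5563 0.2188 0.0278] ang 30.79 F [ 0.3 -0.2  6.1] T [-0.09  0.07  0.02] open 0.266 ff 81.74585223197937 q [ 0.21  0.38  1.89 -0.    0.87  1.24]
```

Emit:
send_rows(
  steps=[
    [0, 0, -0.02, 0, -1],
    [0, 0, -0.05, 0, -1],
    [0, 0, -0.09, 0, -1],
    [0, 0, -0.13, 0, -1],
    [0, 0, -0.15, 0, -1],
    [0, 0, -0.15, 0, -1],
  ],
)

```text
time: 4.2
eef_pos: [0.557, 0.2191, 0.18]
tcp_rot: [0.964, 0.266, 0.004, 0.0]
contact_force: [0.7, 0.7, -2.3]
opening: 0.264
finger_force: 80.7
```

```bash
python3 -c "
from h import *
go((.501,-.165,.175),1.4)"
```

```text
t 4.2 tcp [0.557  0.2191 0.18  ] ang 30.8 F [ 0.7  0.7 -2.3] T [ 0.01 -0.05 -0.06] open 0.264 ff 80.66569447517395 q [0.21 0.17 1.83 0.   1.14 1.24]
shift [-0.2448  0.3013  0.004 ] turn 29.4
```

Emit:
send_rows(
  steps=[
    [-0.02, 0.025, 0, 2, -1],
    [-0.045, 0.055, 0, 5, -1],
    [-0.07, 0.085, 0, 8, -1],
    [-0.095, 0.117, 0, 11, -1],
    [-0.12, 0.148, 0, 14, -1],
    [-0.145, 0.178, 0, 17, -1],
    [-0.17, 0.209, 0, 20, -1],
    [-0.195, 0.24, 0, 23, -1],
    [-0.22, 0.271, 0, 26, -1],
    [-0.237, 0.292, 0.002, 28.5, -1],
    [-0.245, 0.301, 0.004, 29.4, -1],
    [-0.245, 0.301, 0.004, 29.4, -1],
  ],
)

```text
time: 5.4
eef_pos: [0.4972, -0.1658, 0.1697]
tcp_rot: [1.0, 0.011, -0.002, -0.001]
contact_force: [-0.3, 0.5, -1.8]
opening: 0.262
finger_force: 80.6
```

Emit:
send_rows(
  steps=[
    [0, 0, 0, 0, -1],
    [0, 0, 0, 0, -1],
    [0, 0, 0, 0, -1],
  ],
)

```text
time: 5.7
eef_pos: [0.4989, -0.1642, 0.1722]
tcp_rot: [1.0, 0.013, -0.0, -0.0]
contact_force: [-0.5, -0.8, -2.4]
opening: 0.268
finger_force: 80.6
```

Run:
```python
from h import *
st()
im=snap("top","top1.png"); sc=snap("scene","scene1.png")
A=cv2.resize(im[160:280,310:430],None,fx=3.3,fy=3.3,interpolation=2);B=cv2.resize(sc[100:220,235:355],None,fx=3.3,fy=3.3,interpolation=2)
cv2.imwrite("pics/crop3.png",np.hstack([A,B]))
```

```text
t 5.7 tcp [ 0.4989 -0.1642  0.1722] ang 1.5 F [-0.5 -0.8 -2.4] T [-0.01  0.01  0.05] open 0.268 ff 80.64122915267944 q [-0.51  0.02  2.    0.    1.12  1.03]
```

View pics/crop3.png

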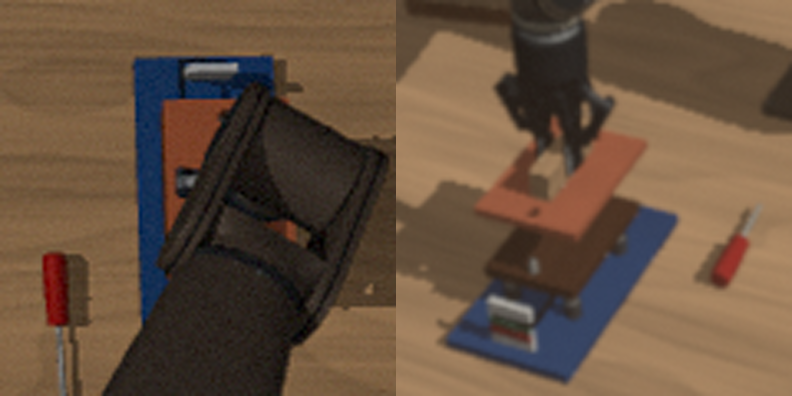

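The top view is mostly hidden by the arm. The scene view shows the panel held level over the seat, with its near hole at about (277,164) and the near pin below it. I measure the held panel with the scene camera, and re-measure the pins with the same camera so any bias cancels.

Run:
```python
from h import *
im=cv2.imread("pics/scene1.png"); hsv=cv2.cvtColor(im,cv2.COLOR_BGR2HSV)
m=cv2.inRange(hsv,(3,120,60),(12,255,255)); k=np.zeros_like(m);k[130:178,255:315]=1;m*=k
m=cv2.morphologyEx(m,cv2.MORPH_OPEN,np.ones((2,2)))
h=cv2.convexHull(cv2.findNonZero(m))
q=cv2.approxPolyDP(h,3,True); print("corners",q[:,0].tolist())
for z in(.15,.1544,.158):
    P=np.array([onz("scene",*p[0],z)[:2] for p in h],np.float32); print(z,cv2.minAreaRect(P))
print("near hole",onz("scene",276.8,164.2,.152))
print("pins scene",onz("scene",276.4,178,.094),onz("scene",294.2,156,.094))
# where top-measured pin tips and TCP-predicted panel holes/corners project in the scene
for p in((.5729,-.163,.095),(.4289,-.1666,.095)): print("pin px",px("scene",np.array(p)))
c=np.array((.4989-.003,-.1642)); a=np.radians(1.5); u=np.array((np.cos(a),np.sin(a)));v=np.array((-u[1],u[0]))
print("hole pred",px("scene",np.r_[c+.072*u,.1544]),[px("scene",np.r_[c+i*.09*u+j*.06*v,.1544]).round(1).tolist() for i,j in((1,1),(1,-1),(-1,-1),(-1,1))])
# same-camera check of jig base and original panel in scene0
im=cv2.imread("pics/scene0.png"); hsv=cv2.cvtColor(im,cv2.COLOR_BGR2HSV)
m=cv2.inRange(hsv,(3,120,60),(12,255,255)); k=np.zeros_like(m);k[200:247,353:403]=1;m*=k
h=cv2.convexHull(cv2.findNonZero(m)); P=np.array([onz("scene",*p[0],.01)[:2] for p in h],np.float32); print("panel0",cv2.minAreaRect(P))
m=cv2.inRange(hsv,(100,120,30),(125,255,255)); k=np.zeros_like(m);k[150:220,245:325]=1;m*=k
h=cv2.convexHull(cv2.findNonZero(m)); P=np.array([onz("scene",*p[0],.015)[:2] for p in h],np.float32); print("jig0",cv2.minAreaRect(P))
A=cv2.resize(cv2.imread("pics/scene1.png")[130:190,250:320],None,fx=10,fy=10,interpolation=2);cv2.imwrite("pics/crop4.png",A)
```

```text
corners [[311, 143], [307, 165], [297, 178], [279, 178], [260, 165], [283, 136]]
0.15 ((0.5168663263320923, -0.14098545908927917), (0.22471366822719574, 0.1640879064798355), 0.9473785161972046)
0.1544 ((0.5218163132667542, -0.13801901042461395), (0.22364655137062073, 0.16330868005752563), 0.9473832249641418)
0.158 ((0.5258663296699524, -0.13559195399284363), (0.22277338802814484, 0.16267110407352448), 0.9473872184753418)
near hole [ 0.56882595 -0.16027088  0.152     ]
pins scene [ 0.57640555 -0.16324498  0.094     ] [ 0.43645882 -0.16471679  0.094     ]
pin px [276.9175465  177.22268454]
pin px [294.66713408 154.55499992]
hole pred [276.36261527 163.3538961 ] [[289.5, 170.6], [258.8, 162.3], [282.3, 134.9], [311.3, 141.9]]
panel0 ((0.5598461031913757, 0.21590282022953033), (0.18938225507736206, 0.12390878796577454), 30.654891967773438)Traceback (most recent call last):
  File "<stdin>", line 20, in <module>
cv2.error: OpenCV(4.12.0) /io/opencv/modules/imgproc/src/convhull.cpp:143: error: (-215:Assertion failed) total >= 0 && (depth == CV_32F || depth == CV_32S) in function 'convexHull'
```

Run:
```python
from h import *
c=np.array((.4989-.003,-.1642)); a=np.radians(1.5); u=np.array((np.cos(a),np.sin(a)));v=np.array((-u[1],u[0]))
Z=.1544
def loc(n,x,y):  # pixel -> panel coords (about predicted centre) 
    d=onz(n,x,y,Z)[:2]-c; return np.array((d@u,d@v))*1e3
# edge localisation: red-ness = R-G ratio crossing halfway along image rows/cols, sampled along predicted edges
def edge(n,im,i0,j0,i1,j1,nrm):
    g=cv2.GaussianBlur(im,(0,0),.6).astype(float); red=(g[...,2]-1.0*g[...,1]).astype(np.float32)
    out=[]
    for t in np.linspace(.1,.9,17):
        p=c+u*(i0+(i1-i0)*t)+v*(j0+(j1-j0)*t); s=np.arange(-.014,.0141,.001)
        q=np.array([px(n,np.r_[p+nrm*k,Z]) for k in s],np.float32)
        val=cv2.remap(red,q[:,0].copy(),q[:,1].copy(),1).ravel()
        lo,hi=val[-4:].mean(),val[:4].mean()
        if hi-lo<12 : continue
        k=np.argmax(val<(lo+hi)/2); out.append(s[k]*1e3)
    return np.array(out)
for n,f in(("top","top1.png"),("scene","scene1.png")):
    im=cv2.imread("pics/"+f)
    for nm,A in(("+x",(.09,-.06,.09,.06,u)),("-x",(-.09,-.06,-.09,.06,-u)),("+y",(-.09,.06,.09,.06,v)),("-y",(-.09,-.06,.09,-.06,-v))):
        e=edge(n,im,*A); print(n,nm,"outward offset mm",e.round(0).tolist(), np.median(e) if len(e) else None)
# pins: bright grey blobs on the dark seat
for n,f,P in(("top","top0.png",((375.6,196.4),(377.2,240))),("scene","scene0.png",((276.4,179),(294.2,157)))):
    g=cv2.imread("pics/"+f).astype(float); b=g[...,0]
    for x,y in P:
        x,y=int(round(x)),int(round(y)); w=b[y-4:y+5,x-3:x+4]; w=np.clip(w-np.median(w)-12,0,None); yy,xx=np.mgrid[y-4:y+5,x-3:x+4]
        cx,cy=(w*xx).sum()/w.sum(),(w*yy).sum()/w.sum(); print(n,"pin centroid",round(cx,2),round(cy,2),onz(n,cx,cy,.085 if n=="scene" else .09)[:2].round(4)); print(w.round().astype(int).max(1))
# hole in scene1: dark blob
g=cv2.imread("pics/scene1.png")[...,2].astype(float); w=g[160:169,272:282]; w=np.clip(np.median(w)-w-15,0,None); yy,xx=np.mgrid[160:169,272:282]
hx,hy=(w*xx).sum()/w.sum(),(w*yy).sum()/w.sum(); print("hole",hx,hy,loc("scene",hx,hy)); print(w.astype(int))
A=cv2.resize(cv2.imread("pics/scene1.png")[130:190,250:320],None,fx=10,fy=10,interpolation=2);cv2.imwrite("pics/crop4.png",A)
```

```text
top +x outward offset mm [2.0, 11.0, 10.0, 1.0, 3.0, 2.0, 1.0, 1.0, 1.0, 1.0, 1.0, 1.0, 1.0, 1.0] 0.999999999999987
top -x outward offset mm [] None
top +y outward offset mm [7.0, 11.0, 10.0, 6.0, 7.0, 7.0, 7.0, 6.0, 7.0, 7.0, 7.0, 5.0, 4.0, 5.0, 4.0, 5.0, 4.0] 6.999999999999984
top -y outward offset mm [2.0, -2.0] -1.2212453270876722e-14
scene +x outward offset mm [4.0, 4.0, 4.0, 4.0, 4.0, 4.0, 4.0, 5.0, 8.0, 7.0, 4.0, 4.0, 4.0, 4.0, 3.0, 3.0, 3.0] 3.9999999999999845Traceback (most recent call last):
  File "<stdin>", line 21, in <module>
  File "<stdin>", line 12, in edge
  File "h.py", line 11, in px
    K,E,_=cal(n); c=E[:3,:3]@p+E[:3,3]; q=K@(c*[1,-1,-1]); return q[:2]/q[2]
          ~~~^^^
  File "h.py", line 4, in cal
    c=ctrl.calibration(n); return np.array(c["intrinsics"]),np.array(c["extrinsics"]),c
ValueError: time passes only in moves, steps and waits
```

```bash
sed -i 's/^def cal/import functools\n@functools.lru_cache\ndef cal/' h.py
cat > m.py <<'E'
from h import *
import sys
def measure(tag,c,ang,Z,zb):
    a=np.radians(ang); u=np.array((np.cos(a),np.sin(a)));v=np.array((-u[1],u[0]))
    for n in("top","scene"):
        im=cv2.GaussianBlur(cv2.imread(f"pics/{n}{tag}.png"),(0,0),.6).astype(np.float32); red=im[...,2]-im[...,1]
        cam=ray(n,0,0)[0][:2]-c
        for nm,o,al,nr,L in(("+x",.09*u,v,u,.06),("-x",-.09*u,v,-u,.06),("+y",.06*v,u,v,.09),("-y",-.06*v,u,-v,.09)):
            vis=cam@nr>np.linalg.norm(o); z=zb if vis else Z   # side face visible -> outline is the bottom edge
            s=np.arange(-.012,.0121,.0005); T=[];S=[]
            for t in np.linspace(-.85,.85,25)*L:
                q=np.array([px(n,np.r_[c+o+al*t+nr*k,z]) for k in s],np.float32)
                val=cv2.remap(red,q[:,0].copy(),q[:,1].copy(),1).ravel(); lo,hi=val[-6:].mean(),val[:6].mean()
                if hi-lo<12: continue
                T.append(t);S.append(s[np.argmax(val<(lo+hi)/2)])
            if len(T)>6:
                T,S=np.array(T),np.array(S); g=abs(S-np.median(S))<.004; f=np.polyfit(T[g],S[g],1)
                print(n,nm,"side" if vis else "top","n",g.sum(),"offset mm %.1f slope deg %.2f"%(f[1]*1e3,np.degrees(np.arctan(f[0]))), (S*1e3).round(0).astype(int).tolist())
if __name__=="__main__":
    measure("0",np.array((.554,.217)),30.8,.010,.0)
    measure("1",np.array((.4959,-.1642)),1.5,.1544,.1444)
    for n,f,P in(("top","top0.png",((375.6,196.4),(377.2,240))),("scene","scene0.png",((276.4,179),(294.2,157)))):
        b=cv2.imread("pics/"+f).astype(float)[...,0]
        for x,y in P:
            x,y=int(round(x)),int(round(y)); w=b[y-4:y+5,x-3:x+4]; w=np.clip(w-np.median(w)-12,0,None); yy,xx=np.mgrid[y-4:y+5,x-3:x+4]
            cx,cy=(w*xx).sum()/w.sum(),(w*yy).sum()/w.sum(); print(n,"pin",round(cx,2),round(cy,2),onz(n,cx,cy,.085 if n=="scene" else .09)[:2].round(4),w.max(1).astype(int))
    A=cv2.resize(cv2.imread("pics/scene1.png")[130:190,250:320],None,fx=8,fy=8,interpolation=2);cv2.imwrite("pics/crop4.png",A)
E
python3 m.py
```

```text
top +x top n 22 offset mm 0.6 slope deg -0.01 [1, 0, 1, 1, 1, 1, 0, 1, 1, 1, 1, -12, 1, 0, 1, 1, 1, 1, 2, 1, 1, 0, 0]
top -x side n 25 offset mm -1.5 slope deg 0.05 [-2, -2, -1, -1, -2, -2, -1, -1, -1, -1, -1, -1, 0, 0, -1, -1, -1, -1, -2, -2, -1, -2, -2, -2, -1]
top +y top n 25 offset mm 0.1 slope deg -0.03 [0, 1, 1, 1, 0, 1, 0, 1, 0, 0, 0, 1, 1, 0, 0, 0, 1, 1, 1, 0, 0, 1, 1, 0, 0]
top -y side n 25 offset mm -0.5 slope deg 0.01 [0, 0, -1, 0, 0, 0, -1, 0, 0, 0, 0, -1, -1, 0, 0, 0, 0, 0, 0, 0, -1, 0, 0, 0, 0]
scene +x side n 25 offset mm -2.9 slope deg -0.02 [-2, -2, -2, -2, -3, -3, -3, -3, -3, -3, -3, -2, -2, -2, -3, -3, -3, -3, -2, -3, -2, -2, -2, -3, -3]
scene -x top n 19 offset mm 0.3 slope deg -0.75 [0, 0, 2, 2, 2, 1, 1, 1, 0, 0, 2, 1, 0, 0, 0, -1, 0, 0, 0]
scene +y top n 25 offset mm -2.6 slope deg 0.02 [-2, -2, -2, -2, -2, -2, -3, -3, -3, -2, -2, -3, -3, -2, -2, -3, -2, -3, -2, -2, -2, -2, -2, -2, -2]
scene -y side n 25 offset mm 1.2 slope deg -0.11 [1, 1, 2, 2, 1, 1, 2, 2, 1, 2, 2, 1, 1, 2, 2, 2, 1, 1, 1, 1, 1, 1, 2, 1, 1]
top +x top n 17 offset mm 1.3 slope deg -0.65 [2, 7, 7
[... 215 characters left out ...]
0.05 [-4, -4, -4, -4, -4, -4, -4, -3, -4, -4, -3, -2, -2, -3, -3, -3, -3, -3, -4, -5, -4, -4, -4, -4, -4]
scene -x top n 13 offset mm -1.3 slope deg 1.13 [-4, -6, 3, 0, 0, -1, -1, -1, -1, 0, -1, -1, 0, -1]
scene +y side n 25 offset mm -2.3 slope deg 0.71 [-3, -3, -3, -3, -3, -2, -2, -2, -3, -3, -3, -3, -2, -2, -2, -2, -1, -1, -1, -1, -2, -2, -1, -1, -1]
scene -y top n 6 offset mm 0.6 slope deg 1.53 [-1, -5, -7, 3, 2, 2, 3, 3]
top pin 375.14 194.14 [ 0.5799 -0.1618] [53  0  0 46 52 36  0  0  0]
top pin 376.76 240.78 [ 0.4264 -0.1652] [ 0  0  0 53 55  3  0  0 24]
scene pin 276.36 179.93 [ 0.5768 -0.1641] [ 0  0  3 31 44 41 37 25  1]
scene pin 294.31 155.81 [ 0.425  -0.1708] [0 1 3 4 3 0 0 0 0]
```

View pics/crop4.png

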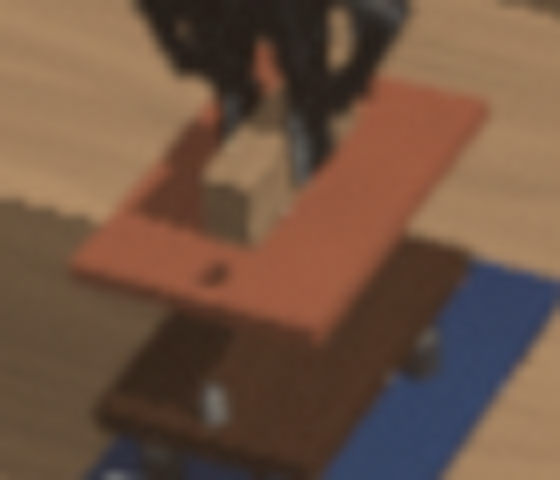

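The crop shows the near hole at about (277,164), directly above the near pin at about (277,180), with edges parallel. I estimate a correction of about +5.5 mm in x and -1 mm in y. I'll lower in stages and watch the force.

Emit:
send_rows(
  steps=[
    [0.003, 0.001, 0.01, 0, -1],
    [0.005, 0.001, 0.022, 0, -1],
    [0.0055, 0.001, 0.034, 0, -1],
    [0.0055, 0.001, 0.042, 0, -1],
    [0.0055, 0.001, 0.044, 0, -1],
    [0.0055, 0.001, 0.044, 0, -1],
    [0.0055, 0.001, 0.044, 0, -1],
  ],
)

```text
time: 6.5
eef_pos: [0.5045, -0.1665, 0.1286]
tcp_rot: [1.0, 0.012, 0.0, 0.0]
contact_force: [-0.7, -0.2, -2.3]
opening: 0.268
finger_force: 80.6
```

```bash
python3 -c "
from h import *
st(); snap('top','top2.png'); sc=snap('scene','scene2.png')
from m import measure
s=ctrl.get_state()['eef_pos']
measure('2',s[:2]-[.003,0],1.5,s[2]-.0178,s[2]-.0278)"
```

```text
t 6.5 tcp [ 0.5045 -0.1665  0.1286] ang 1.38 F [-0.7 -0.2 -2.3] T [ 0.03 -0.03 -0.01] open 0.268 ff 80.64376473426819 q [-0.51  0.09  2.02  0.    1.03  1.04]
top +x top n 19 offset mm 1.3 slope deg -0.32 [1, 0, 2, 9, 5, 3, 3, 2, 2, 1, 1, 1, 1, 1, 1, 1, 1, 1, 1, 1]
top +y side n 23 offset mm 3.1 slope deg -1.10 [4, 5, 6, 9, 8, 4, 3, 4, 4, 4, 3, 2, 3, 4, 5, 4, 3, 2, 2, 2, 2, 2, 2, 2, 2]
scene +x side n 25 offset mm -2.9 slope deg 0.49 [-4, -4, -4, -3, -3, -3, -2, -3, -3, -3, -2, -2, -2, -2, -2, -2, -1, -2, -2, -2, -2, -3, -3, -3, -3]
scene -x top n 12 offset mm -2.7 slope deg 1.45 [-5, -7, -1, -1, -1, -2, -2, -2, -2, -2, -2, -2, -2]
scene +y side n 25 offset mm -1.1 slope deg 0.50 [-2, -2, -3, -3, -2, 0, 0, 0, 0, 0, 0, 0, -1, -1, 0, -1, -1, -1, 0, 0, -1, -1, 0, 0, -1]
scene -y top n 11 offset mm 2.5 slope deg 0.95 [-1, -5, -7, 6, 6, 6, 6, 4, 3, 2, 2, 2, 2]
```

Emit:
send_rows(
  steps=[
    [0, -0.001, 0.003, 0, -1],
    [0, -0.001, 0.006, 0, -1],
    [0, -0.001, 0.009, 0, -1],
    [0, -0.001, 0.012, 0, -1],
    [0, -0.001, 0.015, 0, -1],
    [0, -0.001, 0.015, 0, -1],
  ],
)

```text
time: 7.2
eef_pos: [0.5039, -0.1651, 0.1126]
tcp_rot: [1.0, 0.012, -0.001, -0.0]
contact_force: [0.3, 0.4, -2.3]
opening: 0.262
finger_force: 80.6
```

```bash
python3 -c "
from h import *
st()"
```

```text
t 7.2 tcp [ 0.5039 -0.1651  0.1126] ang 1.38 F [ 0.3  0.4 -2.3] T [-0.01 -0.02 -0.06] open 0.262 ff 80.64293146133423 q [-0.51  0.11  2.03  0.    1.    1.04]
```

The underside is about 10 mm below the pin tips and no contact force has appeared, so the pins are in the holes. I keep lowering.

Emit:
send_rows(
  steps=[
    [0, 0, 0.003, 0, -1],
    [0, 0, 0.006, 0, -1],
    [0, 0, 0.008, 0, -1],
    [0, 0, 0.01, 0, -1],
    [0, 0, 0.012, 0, -1],
    [0, 0, 0.012, 0, -1],
    [0, 0, 0.012, 0, -1],
  ],
)

```text
time: 7.9
eef_pos: [0.5043, -0.1653, 0.1018]
tcp_rot: [1.0, 0.012, 0.0, 0.0]
contact_force: [-2.8, 1.1, 1.2]
opening: 0.262
finger_force: 81.2
```

```bash
python3 -c "
from h import *
st()"
```

```text
t 7.9 tcp [ 0.5043 -0.1653  0.1018] ang 1.39 F [-2.8  1.1  1.2] T [0.1  0.23 0.01] open 0.262 ff 81.15840911865234 q [-0.51  0.13  2.03 -0.    0.98  1.04]
```

Emit:
send_rows(
  steps=[
    [-0.001, 0, 0.002, 0, -1],
    [-0.001, 0, 0.004, 0, -1],
    [-0.001, 0, 0.006, 0, -1],
    [-0.001, 0, 0.008, 0, -1],
    [-0.001, 0, 0.01, 0, -1],
    [-0.001, 0, 0.01, 0, -1],
    [-0.001, 0, 0.01, 0, -1],
  ],
)

```text
time: 8.6
eef_pos: [0.5044, -0.1654, 0.0931]
tcp_rot: [1.0, 0.012, 0.001, 0.0]
contact_force: [-2.1, 4.1, 9.7]
opening: 0.263
finger_force: 82.2
```

```bash
python3 -c "
from h import *
st()"
```

```text
t 8.6 tcp [ 0.5044 -0.1654  0.0931] ang 1.38 F [-2.1  4.1  9.7] T [ 0.58  0.3  -0.01] open 0.263 ff 82.16880798339844 q [-0.51  0.14  2.04  0.    0.96  1.04]
```

Emit:
send_rows(
  steps=[
    [-0.001, -0.001, 0.001, 0, -1],
    [-0.001, -0.001, 0.002, 0, -1],
    [-0.001, -0.001, 0.003, 0, -1],
    [-0.001, -0.001, 0.0035, 0, -1],
    [-0.001, -0.001, 0.0035, 0, -1],
    [-0.001, -0.001, 0.0035, 0, -1],
    [-0.001, -0.001, 0.0035, 0, -1],
    [-0.001, -0.001, 0.0035, 0, -1],
  ],
)

```text
time: 9.4
eef_pos: [0.5044, -0.1654, 0.0908]
tcp_rot: [1.0, 0.012, 0.002, 0.001]
contact_force: [0.0, 2.6, 11.9]
opening: 0.266
finger_force: 82.6
```

Run:
```python
from h import *
st()
sc=snap("scene","scene3.png"); st()
cv2.imwrite("pics/crop5.png",cv2.resize(sc[140:215,245:325],None,fx=8,fy=8,interpolation=2)[:600])
```

```text
t 9.4 tcp [ 0.5044 -0.1654  0.0908] ang 1.38 F [ 0.   2.6 11.9] T [ 0.41  0.27 -0.06] open 0.266 ff 82.57379651069641 q [-0.51  0.14  2.04  0.    0.95  1.04]
t 9.45 tcp [ 0.5044 -0.1654  0.0908] ang 1.38 F [-1.3  1.8 12. ] T [0.49 0.28 0.  ] open 0.267 ff 82.57534503936768 q [-0.51  0.14  2.04  0.    0.95  1.04]
```

View pics/crop5.png

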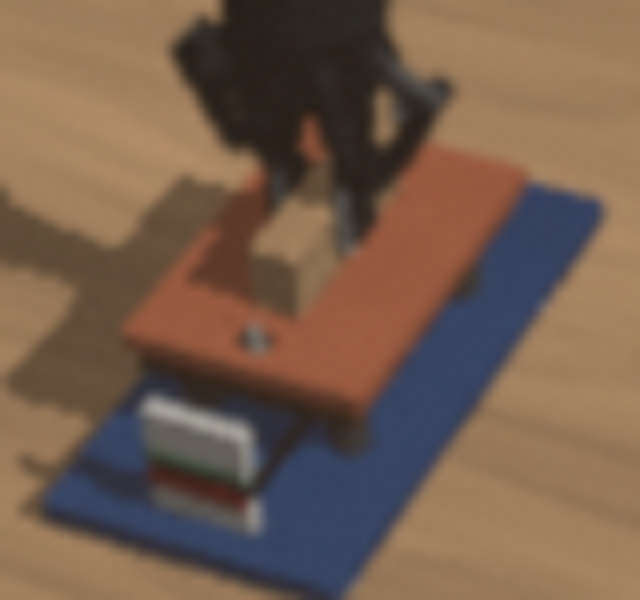

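The crop shows the panel flat on the seat, with the near pin through its hole at about (277,182) and the post clear of the panel. The pointer itself is not resolved. Force (about 14.2 N) and travel (about 12 mm) both put it mid-green. I hold for a second, then hand in.

Emit:
send_rows(
  steps=[
    [0, 0, 0, 0, -1],
    [0, 0, 0, 0, -1],
    [0, 0, 0, 0, -1],
    [0, 0, 0, 0, -1],
    [0, 0, 0, 0, -1],
    [0, 0, 0, 0, -1],
    [0, 0, 0, 0, -1],
    [0, 0, 0, 0, -1],
    [0, 0, 0, 0, -1],
    [0, 0, 0, 0, -1],
    [0, 0, 0, 0, -1],
    [0, 0, 0, 0, -1],
  ],
)

```text
time: 10.65
eef_pos: [0.5044, -0.1654, 0.0908]
tcp_rot: [1.0, 0.012, 0.002, 0.001]
contact_force: [-1.7, 0.8, 11.3]
opening: 0.267
finger_force: 82.6
```

```bash
python3 -c "
from h import *
s,M,a=st()
if 8.5<s['contact_force'][2]<15 and .087<s['eef_pos'][2]<.0935: print(ctrl.sign_off())"
```

```text
t 10.65 tcp [ 0.5044 -0.1654  0.0908] ang 1.38 F [-1.7  0.8 11.3] T [ 0.4   0.27 -0.06] open 0.267 ff 82.57480502128601 q [-0.51  0.14  2.04  0.    0.95  1.04]
the job is handed in; nothing more can be done
None
```

I lowered the panel over both pins onto the seat and handed the job in at 10.65 s, still gripping and pressing it about 12 mm down with roughly 14 N; that is mid-green by force and travel, as the pointer was too small to read in the camera.

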